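# Gauge the hidden nip of the strip feeder with stepped leaves

### The job

Find the gap under the hidden roller of the grey strip feeder with the three gauge leaves on the tray: slide them in from the thinnest up, each lying flat on the feeder's bed and pushed fully home against the stop, until one is gripped by the sprung roller instead of sliding in loosely. Leave that first binding leaf fully home in the feeder and let go of it; every other leaf must lie flat on the tray. Do not shove the dropper bottle, loupe, round reference block or cotton bud tub about.

Things in the scene. Friction and masses are not known exactly. Their poses are not given: they have to be found in the camera images.
- feeder: Fixed grey strip feeder, 160 mm wide (y), 84 mm deep (x), 84 mm high with a 14 mm knob on top. Origin on the table under the mouth; +x points into it. A flat steel bed, top 30 mm above the table, 60 mm wide, sticks out 48 mm before the mouth. The unknown gap under its roller is set so that the first leaf that binds is 1.5 to 2.3 mm thicker than the gap.
- mouth (a point): Centre of the feeder's mouth, on the bed's surface (30 mm up); +x points into the feeder, y across, z up. The mouth is 44 mm wide between two flat cheeks and 19 mm high under a black lintel 8 mm deep. A leaf thinner than the gap slides in loosely (under 2.5 N if neither lifted nor pressed down); one held over 1 mm above the bed may touch the roller falsely.
- nip (a point): Point on the bed 26 mm inside the mouth, under the hidden free-turning roller (24 mm across, axis along y), sprung down on a rest, lift 3.2 mm. The first leaf over the gap meets 4 to 18 N with its nose 12 to 28 mm in, lifts the roller, then drags at 2 to 10 N, pinched with about 6 N; if held just off the bed it is rather pushed down, 3 to 7 N. A leaf a step thicker jams.
- stop (a point): Point on the bed at the solid stop, 52 mm inside the mouth: a leaf is fully home when its nose is here (within some 5 mm).
- leaf_thin: The thin gauge leaf, 6 mm thick: flat steel blade 130 x 36 mm with one dark dot and an upright yellow tab; loose, 0.11 kg. Origin: mid-length, on the underside; +x to the nose (65 mm ahead), z up. The tab, centred at x = -40 mm, is 30 mm long (x), 12 mm thick (y; grip across this), its top 58 mm above the underside; the black collar round its foot (36 x 20 mm) ends 9 mm above the underside.
- leaf_middle: The middle gauge leaf, 10 mm thick: flat steel blade 130 x 36 mm with two dark dots and an upright blue tab; loose, 0.11 kg. Origin: mid-length, on the underside; +x to the nose (65 mm ahead), z up. The tab, centred at x = -40 mm, is 30 mm long (x), 12 mm thick (y; grip across this), its top 58 mm above the underside; the black collar round its foot (36 x 20 mm) ends 13 mm above the underside.
- leaf_thick: The thick gauge leaf, 14 mm thick: flat steel blade 130 x 36 mm with three dark dots and an upright red tab; loose, 0.11 kg. Origin: mid-length, on the underside; +x to the nose (65 mm ahead), z up. The tab, centred at x = -40 mm, is 30 mm long (x), 12 mm thick (y; grip across this), its top 58 mm above the underside; the black collar round its foot (36 x 20 mm) ends 17 mm above the underside.
- tray: Fixed grey tray 156 (x) x 206 (y) mm, origin under its centre, floor 6 mm above the table. Ribs along x, 5 mm wide and 6 mm high above the floor, part it into three bays, each 60 mm wide, centred at y = -65, 0 and +65 mm. At the start each bay holds one leaf, nose toward +x of the tray, in any order.
- bottle: Small brown dropper bottle, 33 mm across, 102 mm tall, standing; bystander. Origin under its centre.
- loupe: Black stand loupe, 36 mm across and 36 mm tall; bystander. Origin under its centre.
- ref_block: Round steel reference block, 52 mm across, 12 mm tall; bystander. Origin under its centre.
- buds: Clear tub of cotton buds, 77 mm across, 80 mm tall; bystander. Origin under its centre.

How it is judged:
On the way, in this order (a step that is already met when the one before it is completed fails the run):
1. the thin leaf is pushed home in the feeder, flat on the bed (x of leaf_thin in the frame of mouth above -0.022 m and y of leaf_thin in the frame of mouth between -0.008 and 0.008 m and z of leaf_thin in the frame of mouth between -0.004 and 0.004 m), for 0.2 s.
2. either the thin leaf stands home, pinched and released (it bound), or the middle leaf is pushed home (((x of leaf_thin in the frame of mouth above -0.022 m and y of leaf_thin in the frame of mouth between -0.008 and 0.008 m and z of leaf_thin in the frame of mouth between -0.004 and 0.004 m and contact force between leaf_thin and anything else above 5 N and contact force between leaf_thin and the fingers below 0.1 N and linear speed of leaf_thin below 0.02 m/s) or (x of leaf_middle in the frame of mouth above -0.022 m and y of leaf_middle in the frame of mouth between -0.008 and 0.008 m and z of leaf_middle in the frame of mouth between -0.004 and 0.004 m))), for 0.2 s.
At the end, for the whole second after the job is handed in: One leaf is in the feeder, flat on the bed (4 mm), nose over 43 mm inside the mouth, centred within 8 mm, released, at rest and pinched by the roller (contact forces over 5 N in all); the other two lie flat at rest on the tray, centres within 30 mm (x) and 85 mm (y) of its centre (((x of leaf_thin in the frame of mouth above -0.022 m and y of leaf_thin in the frame of mouth between -0.008 and 0.008 m and z of leaf_thin in the frame of mouth between -0.004 and 0.004 m and contact force between leaf_thin and anything else above 5 N and contact force between leaf_thin and the fingers below 0.1 N and linear speed of each of leaf_thin, leaf_middle, leaf_thick below 0.02 m/s and x of leaf_middle in the frame of tray between -0.03 and 0.03 m and y of leaf_middle in the frame of tray between -0.085 and 0.085 m and z of each of leaf_middle, leaf_thick in the frame of tray below 0.014 m and angle between each of leaf_middle, leaf_thick's own z axis and vertical below 0.12 rad and x of leaf_thick in the frame of tray between -0.03 and 0.03 m and y of leaf_thick in the frame of tray between -0.085 and 0.085 m) or (x of leaf_middle in the frame of mouth above -0.022 m and y of leaf_middle in the frame of mouth between -0.008 and 0.008 m and z of leaf_middle in the frame of mouth between -0.004 and 0.004 m and contact force between leaf_middle and anything else above 5 N and contact force between leaf_middle and the fingers below 0.1 N and linear speed of each of leaf_middle, leaf_thin, leaf_thick below 0.02 m/s and x of leaf_thin in the frame of tray between -0.03 and 0.03 m and y of leaf_thin in the frame of tray between -0.085 and 0.085 m and z of each of leaf_thin, leaf_thick in the frame of tray below 0.014 m and angle between each of leaf_thin, leaf_thick's own z axis and vertical below 0.12 rad and x of leaf_thick in the frame of tray between -0.03 and 0.03 m and y of leaf_thick in the frame of tray between -0.085 and 0.085 m) or (x of leaf_thick in the frame of mouth above -0.022 m and y of leaf_thick in the frame of mouth between -0.008 and 0.008 m and z of leaf_thick in the frame of mouth between -0.004 and 0.004 m and contact force between leaf_thick and anything else above 5 N and contact force between leaf_thick and the fingers below 0.1 N and linear speed of each of leaf_thick, leaf_thin, leaf_middle below 0.02 m/s and x of leaf_thin in the frame of tray between -0.03 and 0.03 m and y of leaf_thin in the frame of tray between -0.085 and 0.085 m and z of each of leaf_thin, leaf_middle in the frame of tray below 0.014 m and angle between each of leaf_thin, leaf_middle's own z axis and vertical below 0.12 rad and x of leaf_middle in the frame of tray between -0.03 and 0.03 m and y of leaf_middle in the frame of tray between -0.085 and 0.085 m))); the robot touches nothing.
It fails at once if the dropper bottle is shoved more than 30 mm (distance of bottle from where it was at the start of the episode above 0.03 m).
It fails at once if the loupe is shoved more than 30 mm (distance of loupe from where it was at the start of the episode above 0.03 m).
It fails at once if the reference block is shoved more than 30 mm (distance of ref_block from where it was at the start of the episode above 0.03 m).
It fails at once if the cotton bud tub is shoved more than 30 mm (distance of buds from where it was at the start of the episode above 0.03 m).
It also fails if it takes over 72 s, if anything falls off the work surface, if the arm or the gripper's body presses on something with over 40 N, if the wrist force passes 120 N, or if a joint passes its speed limit or range.

### The arm

A 6-joint arm with a two-finger parallel gripper is mounted at the origin on a cart in front of the work surface, level with it; the furniture and walls round the work are solid. World frame = base frame: x ahead of the robot, y to its left, z up, the work surface at z = 0. Lengths are in m, angles in rad, forces in N, time in s.
With the tool pointing down it reaches from about 0.4 to 0.825 m from the base axis. Payload 7 kg.
Tool frame: the origin (TCP) lies at the very end of the fingers, on their centre line; the grasp point (between the pads) lies 19 mm behind it; z points along the fingers, y is the line along which they close (so a half turn about z gives the same grasp; the last joint's range is limited). The gripper opens to 88 mm and grips with 3 to 60 N. Pads are 19 mm wide; open, the fingers measure 130 mm over their backs; the gripper's body (78 mm by 193 mm) begins 47 mm behind the grasp point.
Start: joints at [-0.841, 0.359, 0.012, 0, -1.224, -0.288], TCP at [0.289, -0.61, 0.227] pointing down, gripper open.
Joint ranges: [-3.07, 3.07], [-1.43, 2.12], [-1.02, 1.25], [-3.03, 1.67], [-3.05, -0], [-3.03, 3.03]. Speed limits (rad/s): [2.39, 2.39, 3.01, 3.14, 3.14, 3.14].

### API

Orientations are given as [roll, pitch, yaw] about the fixed x, y, z axes, in that order (R = Rz(yaw) Ry(pitch) Rx(roll)).
In Python, from station import arm gives the robot as it stands.
- The arm moves only by the tool step_arm, never from a script. Its argument "rows" is a list of rows, each a list of 5 numbers: the shift along the world's x, y, z in m, then the turn about the world's z in rad, then the finger opening in m, from 0 to 0.0876. In form: [[x, y, z, spin, gripper], ...]. A call has 1 to 20 rows; each row is the pose to reach, as a shift and turn from the pose commanded when the call began; what a row does not reach only later rows make up. A row lasts 1/10 s, in which the tool goes at most 50 mm and 8.59 degrees, less where a joint would pass 70% of its speed; a pose out of reach is approached as far as the arm can. A call with a gripper value outside its range is refused whole. The fingers move at their own pace and stop on an object; "newtons" is the grip in N (left out, the last holds). Time passes only in rows, so rows that repeat a pose let the fingers close. It gives the time, the measured TCP pose, the force, the opening and the grip force at its end, in the units of the state.
- arm.get_state(): the state, without advancing time (a new reading comes with each control period).
- arm.grab_frame(name): name is "scene" or "top"; returns a dict with "color" (480x640x3 uint8, blue, green, red), "vfov" (degrees; the focal length in pixels is half the picture's height over the tangent of half this angle, whatever the lens; pixels are square), "cx", "cy" (the principal point, pixels), "k1" (the pictures are not rectified: a ray, as slopes to the right and down, at radius r is drawn at 1 + k1 r^2 times it, then the intrinsics apply), "rvec" (rotation vector, rad) and "tvec" (3), from world to camera coordinates, as OpenCV has them. Camera axes: x right, y down, z forward; pixel columns grow to the right and rows downward; lengths in m; the calibration is good to about 2 mm. A picture is of the moment at which its call begins. There is no depth.
- arm.job_done(): hands the job in; it is judged then, once.
The state is a dict: "t": time; "q": joint angles; "qd": joint speeds; "joint_efforts": joint torques, N m; "eef_pos": TCP position; "ee_rot": TCP orientation; "force": force on the tool from outside, world axes, zero at the start; "moment": the same for the moment, N m; "width": finger opening in m; "gripper_force": force on a finger pad.
Only numpy, scipy, OpenCV 4.12 (cv2) and the standard library are available. Lean on these libraries where they do the work, as an engineer would, in place of code of your own. Each camera call takes 0.05 s, during which the arm holds its last target. There are 200 camera calls.

## Working session

There is one attempt and no reset: what is moved stays moved. The work goes in short steps, Python scripts to look and compute and a tool call to move; the robot and the scene stay as the last step left them, time stands still between calls to the robot, and variables do not carry over. Pictures are saved under pics/ and viewed, at most 10 in all, crops included, and the job is handed in when it is done.

Besides the shell and the picture viewer there is one more tool, called as name(argument=value, ...) on one line, values as JSON. step_arm: Moves the arm, as the interface text tells. Its arguments: {"type":"object","properties":{"rows":{"type":"array"},"newtons":{"type":"number"}},"required":["rows"]}

```bash
mkdir -p pics; cat > h.py <<'E'
import numpy as np, cv2
from station import arm
def cam(n):
    f=arm.grab_frame(n); h,w=f["color"].shape[:2]
    fl=h/2/np.tan(np.radians(f["vfov"])/2)
    K=np.array([[fl,0,f["cx"]],[0,fl,f["cy"]],[0,0,1]]); D=np.array([f["k1"],0,0,0.])
    return f["color"],K,D,np.array(f["rvec"],float),np.array(f["tvec"],float)
def w2p(c,P): return cv2.projectPoints(np.array(P,float).reshape(-1,3),c[3],c[4],c[1],c[2])[0][:,0]
def p2w(c,uv,z):
    u=cv2.undistortPoints(np.array(uv,float).reshape(-1,1,2),c[1],c[2])[:,0]
    R=cv2.Rodrigues(c[3])[0]; C=-R.T@c[4]
    d=np.c_[u,np.ones(len(u))]@R
    z=np.broadcast_to(z,len(u))
    return C+d*((z-C[2])/d[:,2])[:,None]
E
python3 - <<'E'
from h import *
for n in("top","scene"):
    c=cam(n); cv2.imwrite(f"pics/{n}0.png",c[0]); R=cv2.Rodrigues(c[3])[0]; print(n,-R.T@c[4],R[2],c[1][0,0])
s=arm.get_state(); print(s)
E
```

```text
top [0.46509731 0.00444529 1.04750798] [ 0.05358555 -0.02557004 -0.99823582] 462.4662040284481
scene [-0.1052236   0.88107374  0.55699327] [ 0.52244227 -0.7429868  -0.41835952] 562.6323606798326
{'t': 0.1, 'q': array([-8.40891956e-01,  3.59306265e-01,  1.11638396e-02, -3.36656792e-04,
       -1.22406337e+00, -2.88101298e-01]), 'qd': array([ 0.00024563, -0.00239034,  0.00332655,  0.00042956, -0.00053888,
       -0.00030756]), 'joint_efforts': array([-1.21684901e-03, -5.84163415e+01,  2.93753475e+01,  7.01552600e+00,
        1.01990064e-02, -6.95363315e-05]), 'eef_pos': array([ 0.28841798, -0.6098101 ,  0.22572292]), 'ee_rot': array([ 3.14015135e+00, -9.70620377e-05, -2.69990414e+00]), 'force': array([-0.19110931,  1.322436  , -0.12792425]), 'moment': array([ 0.00544272, -0.00162341,  0.0117953 ]), 'gripper_force': 0.0, 'width': 0.08755308353741902}
```

View pics/top0.png

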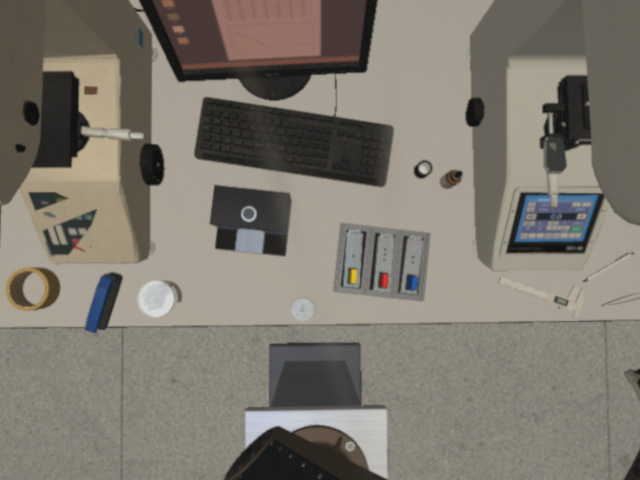

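View pics/scene0.png

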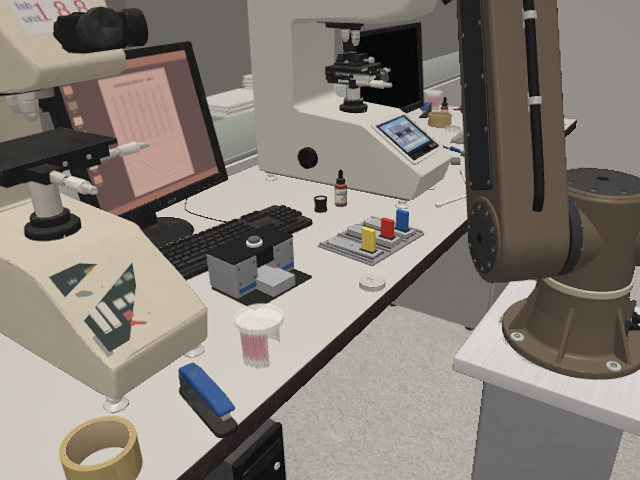

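The top view shows the feeder at px (250,220) with its bed toward the robot. The tray is at (382,262), with bays left to right yellow (thin), red (thick) and blue (middle). I'll zoom in to get the corners.

```bash
python3 - <<'E'
from h import *
im=cv2.imread("pics/top0.png")[175:310,200:440]
cv2.imwrite("pics/crop.png",cv2.resize(im,None,fx=3.3,fy=3.3,interpolation=cv2.INTER_CUBIC))
full=cv2.imread("pics/top0.png"); hsv=cv2.cvtColor(full,cv2.COLOR_BGR2HSV)
c=cam("top")
for n,lo,hi,z in(("y",(20,150,120),(35,255,255),.064),("r",(0,170,100),(8,255,255),.064),("b",(100,150,60),(125,255,255),.064)):
    m=cv2.inRange(hsv,lo,hi); m[:220]=0;m[300:]=0;m[:,:335]=0;m[:,435:]=0
    ys,xs=np.nonzero(m); print(n,len(xs),xs.mean(),ys.mean(),xs.min(),xs.max(),ys.min(),ys.max(),p2w(c,[(xs.mean(),ys.mean())],z))
E
```

```text
y 83 352.87951807228916 275.6385542168675 350 356 269 282 [[ 0.44810306 -0.08093394  0.064     ]]
r 76 383.86842105263156 280.05263157894734 381 387 274 286 [[ 0.43810398 -0.14694894  0.064     ]]
b 104 412.1057692307692 282.1057692307692 408 416 276 288 [[ 0.43313626 -0.20738919  0.064     ]]
```

View pics/crop.png

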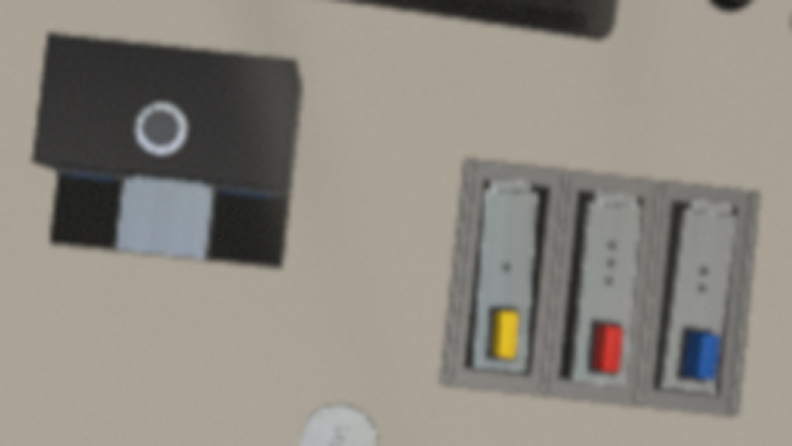

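The crop shows the feeder top corners at (49,34), (297,61), (34,161), (289,192) and the bed front at (116,248)–(209,259). The tray corners are (466,158), (760,190), (739,413), (443,384), and the leaves are all visible. Next I fit poses to these.

```bash
python3 - <<'E'
from h import *
from scipy.optimize import least_squares
c=cam("top")
def fit(name,P,uv,x0):
    P=np.array(P,float); uv=(np.array(uv,float)+.5)/3.3-.5+[200,175]
    def tf(x): 
        co,s=np.cos(x[2]),np.sin(x[2]); return np.c_[x[0]+co*P[:,0]-s*P[:,1],x[1]+s*P[:,0]+co*P[:,1],P[:,2]]
    r=least_squares(lambda x:(w2p(c,tf(x))-uv).ravel(),x0,loss='soft_l1')
    print(name,r.x.round(4),"resid px",(w2p(c,tf(r.x))-uv).round(1).tolist())
    return r.x
fit("feeder",[(.084,.08,.084),(.084,-.08,.084),(0,.08,.084),(0,-.08,.084),(-.048,.03,.03),(-.048,-.03,.03)],[(49,34),(297,61),(34,161),(289,192),(116,248),(209,259)],[.55,.15,0])
fit("tray",[(.078,.103,.012),(.078,-.103,.012),(-.078,-.103,.012),(-.078,.103,.012)],[(466,158),(760,190),(739,413),(443,384)],[.45,-.1,0])
for n,t,uv in(("thin",.006,[(488,183),(536,188),(520,372),(471,368)]),("thick",.014,[(592,193),(640,198),(624,383),(573,379)]),("middle",.010,[(682,203),(736,207),(716,394),(660,388)])):
    x=fit(n,[(.065,.018,.006+t),(.065,-.018,.006+t),(-.065,-.018,.006+t),(-.065,.018,.006+t)],uv,[.45,-.1,0])
    print("  tab",x[:2]-.04*np.array([np.cos(x[2]),np.sin(x[2])]))
for n,uv,z in(("knob",[(248,214)],.098),("buds",[(157,299)],.08),("ref",[(302,309)],.012)): print(n,p2w(c,uv,z))
E
```

```text
feeder [ 0.549   0.1385 -0.1166] resid px [[0.2, -0.7], [1.1, -0.4], [-0.2, 0.6], [-1.0, -0.4], [0.5, 0.7], [-0.5, 0.3]]
tray [ 0.4788 -0.1519 -0.1122] resid px [[-0.7, -0.5], [0.7, -0.5], [0.8, 0.8], [-0.8, 0.3]]
thin [ 0.4851 -0.0847 -0.1023] resid px [[-0.6, -0.9], [0.8, -0.9], [0.5, 1.0], [-0.7, 0.8]]
  tab [ 0.44529065 -0.08057343]
thick [ 0.4772 -0.154  -0.1101] resid px [[-0.6, -1.0], [0.8, -0.8], [0.2, 1.1], [-0.4, 0.7]]
  tab [ 0.4374873  -0.14958727]
middle [ 0.4702 -0.2167 -0.1298] resid px [[0.3, -1.1], [-0.3, -0.3], [-0.6, 0.6], [0.5, 0.5]]
  tab [ 0.43058411 -0.21153053]
knob [[0.57708066 0.1365767  0.098     ]]
buds [[0.40357332 0.32719636 0.08      ]]
ref [[0.37417291 0.02880507 0.012     ]]
```

step_arm(rows=[[0,0.045,0,-0.05,0.04],[0.01,0.09,0,-0.1,0.04],[0.01,0.135,0,-0.15,0.04],[0.01,0.18,0,-0.2,0.04],[0.01,0.225,0,-0.25,0.04],[0.03,0.27,0,-0.3,0.04],[0.05,0.315,0,-0.35,0.04],[0.07,0.36,0,-0.4,0.04],[0.09,0.405,0,-0.45,0.04],[0.11,0.45,-0.02,-0.5,0.04],[0.13,0.49,-0.05,-0.55,0.04],[0.157,0.529,-0.09,-0.552,0.04],[0.157,0.529,-0.12,-0.552,0.04],[0.157,0.529,-0.12,-0.552,0.04],[0.157,0.529,-0.12,-0.552,0.04]], newtons=40)

```text
t: 1.7
eef_pos: [0.4451, -0.0812, 0.1063]
ee_rot: [-3.14, -0.002, 3.033]
force: [-0.2, 0.4, 1.0]
width: 0.0401
gripper_force: 0.0
```

```bash
python3 - <<'E'
from h import *
c=cam("scene"); cv2.imwrite("pics/s1.png",cv2.resize(c[0][150:330,250:490],None,fx=3,fy=3))
s=arm.get_state(); print(s["eef_pos"],s["ee_rot"],s["q"],s["force"])
E
```

```text
[ 0.44586292 -0.0814316   0.10737782] [-3.14118933e+00  2.42660448e-04  3.03194552e+00] [ 2.56728432e-01  1.11525618e-01 -6.24779147e-01  6.25571989e-04
 -8.34409588e-01 -1.93759207e+00] [ 0.12984752 -0.88598562 -0.07050867]
```

View pics/s1.png

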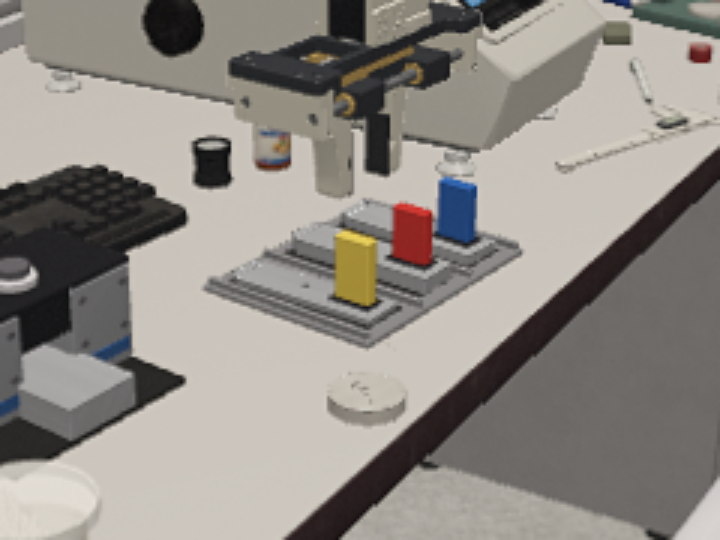

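The fingers at crop (335–385,160) hang over the yellow tab at (355,268), so I'll descend and grip.

step_arm(rows=[[0,0,-0.025,0,0.04],[0,0,-0.05,0,0.04],[0,0,-0.077,0,0.04],[0,0,-0.077,0,0.04],[0,0,-0.077,0,0.0],[0,0,-0.077,0,0.0],[0,0,-0.077,0,0.0],[0,0,-0.077,0,0.0],[0,0,-0.077,0,0.0],[0,0,-0.077,0,0.0]], newtons=40)

```text
t: 2.75
eef_pos: [0.4462, -0.0811, 0.0305]
ee_rot: [3.141, 0.001, 3.032]
force: [-2.5, 0.6, 8.6]
width: 0.0116
gripper_force: 40.0
```

step_arm(rows=[[0,0,0.02,0,0.0],[0,0,0.05,0,0.0],[0,0,0.08,0,0.0],[0,0.04,0.08,-0.007,0.0],[0,0.085,0.08,-0.007,0.0],[-0.01,0.13,0.08,-0.007,0.0],[-0.01,0.175,0.08,-0.007,0.0],[-0.02,0.21,0.08,-0.007,0.0],[-0.021,0.234,0.075,-0.007,0.0],[-0.021,0.234,0.06,-0.007,0.0],[-0.021,0.234,0.05,-0.007,0.0],[-0.021,0.234,0.05,-0.007,0.0],[-0.021,0.234,0.05,-0.007,0.0]])

```text
t: 4.05
eef_pos: [0.4245, 0.1522, 0.0796]
ee_rot: [-3.141, -0.0, 3.024]
force: [0.3, 0.7, -1.2]
width: 0.0119
gripper_force: 40.0
```

```bash
python3 - <<'E'
from h import *
c=cam("scene"); a=cv2.resize(c[0][200:330,180:380],None,fx=3,fy=3)
t=cam("top"); b=cv2.resize(t[0][180:290,200:340],None,fx=390/110,fy=390/110)
cv2.imwrite("pics/s2.png",cv2.resize(np.hstack([a,b[:390]]),None,fx=.72,fy=.72))
s=arm.get_state(); print(s["eef_pos"],s["ee_rot"],s["width"],s["force"])
E
```

```text
[0.42494459 0.15253501 0.08003644] [3.14120578e+00 4.67733140e-04 3.02358798e+00] 0.011680641748430453 [-0.01392094  1.40642503 -0.25858735]
```

View pics/s2.png

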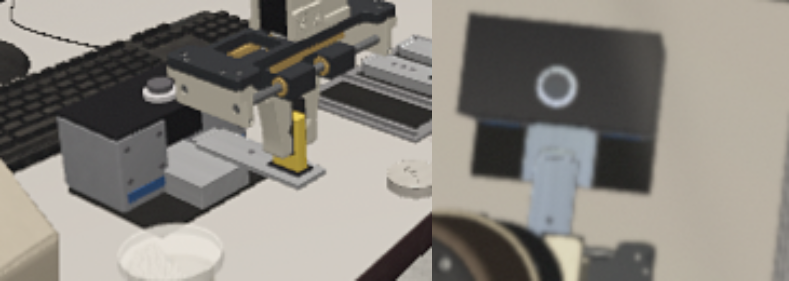

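The leaf is held level and centred on the bed: its nose is at px (557,150) and the bed spans 523–597. Now I lower it to contact.

step_arm(rows=[[0,0,-0.01,0,0.0],[0,0,-0.018,0,0.0],[0,0,-0.022,0,0.0],[0,0,-0.022,0,0.0]])

```text
t: 4.55
eef_pos: [0.4241, 0.1523, 0.0567]
ee_rot: [-3.14, -0.001, 3.024]
force: [-0.5, 0.4, -0.8]
width: 0.012
gripper_force: 40.0
```

step_arm(rows=[[0,0,-0.001,0,0.0],[0,0,-0.001,0,0.0],[0,0,-0.001,0,0.0]])

```text
t: 4.85
eef_pos: [0.4247, 0.153, 0.0567]
ee_rot: [3.141, 0.0, 3.024]
force: [-0.1, 0.1, -0.7]
width: 0.0116
gripper_force: 40.0
```

step_arm(rows=[[0,0,-0.001,0,0.0],[0,0,-0.001,0,0.0],[0,0,-0.001,0,0.0]])

```text
t: 5.15
eef_pos: [0.4246, 0.1528, 0.0556]
ee_rot: [3.142, 0.0, 3.024]
force: [-0.7, 0.3, -1.4]
width: 0.0115
gripper_force: 40.0
```

step_arm(rows=[[0,0,-0.001,0,0.0],[0,0,-0.001,0,0.0],[0,0,-0.001,0,0.0]])

```text
t: 5.45
eef_pos: [0.4247, 0.1529, 0.0546]
ee_rot: [3.141, 0.0, 3.024]
force: [-0.7, 0.7, 0.3]
width: 0.0118
gripper_force: 40.0
```

step_arm(rows=[[0,0,-0.001,0,0.0],[0,0,-0.001,0,0.0],[0,0,-0.001,0,0.0]])

```text
t: 5.75
eef_pos: [0.4248, 0.1531, 0.054]
ee_rot: [3.141, 0.0, 3.025]
force: [-3.7, 0.6, 5.5]
width: 0.0117
gripper_force: 40.0
```

step_arm(rows=[[0,0,-0.0005,0,0.0],[0,0,-0.0005,0,0.0],[0,0,-0.0005,0,0.0]])

```text
t: 6.05
eef_pos: [0.4247, 0.1531, 0.0536]
ee_rot: [3.141, 0.001, 3.025]
force: [-3.8, -0.4, 8.3]
width: 0.012
gripper_force: 40.0
```

step_arm(rows=[[0,0,0.0014,0,0.0],[0.005,-0.0006,0.0014,0,0.0],[0.01,-0.0012,0.0014,0,0.0],[0.015,-0.0017,0.0014,0,0.0],[0.02,-0.0023,0.0014,0,0.0],[0.025,-0.0029,0.0014,0,0.0],[0.0298,-0.0035,0.0014,0,0.0],[0.0298,-0.0035,0.0014,0,0.0]])

```text
t: 6.85
eef_pos: [0.455, 0.1493, 0.0544]
ee_rot: [-3.142, 0.0, 3.024]
force: [-0.5, -0.1, -1.6]
width: 0.0117
gripper_force: 40.0
```

step_arm(rows=[[0.002,-0.0002,0,0,0.0],[0.004,-0.0005,0,0,0.0],[0.006,-0.0007,0,0,0.0],[0.008,-0.0009,0,0,0.0]])

```text
t: 7.25
eef_pos: [0.4625, 0.1485, 0.0545]
ee_rot: [3.141, 0.0, 3.025]
force: [-0.4, 0.6, -1.2]
width: 0.0117
gripper_force: 40.0
```

step_arm(rows=[[0.002,-0.0002,0,0,0.0],[0.004,-0.0005,0,0,0.0],[0.006,-0.0007,0,0,0.0],[0.008,-0.0009,0,0,0.0]])

```text
t: 7.65
eef_pos: [0.4706, 0.1475, 0.0545]
ee_rot: [3.142, 0.0, 3.024]
force: [-0.5, 0.2, -0.9]
width: 0.0117
gripper_force: 40.0
```

step_arm(rows=[[0.002,-0.0002,0,0,0.0],[0.004,-0.0005,0,0,0.0],[0.006,-0.0007,0,0,0.0],[0.008,-0.0009,0,0,0.0]])

```text
t: 8.05
eef_pos: [0.4785, 0.1466, 0.0544]
ee_rot: [-3.142, -0.0, 3.024]
force: [0.4, -0.2, -0.8]
width: 0.0116
gripper_force: 40.0
```

step_arm(rows=[[0.002,-0.0002,0,0,0.0],[0.004,-0.0005,0,0,0.0],[0.006,-0.0007,0,0,0.0],[0.008,-0.0009,0,0,0.0]])

```text
t: 8.45
eef_pos: [0.4865, 0.1457, 0.0544]
ee_rot: [-3.142, -0.0, 3.024]
force: [-0.1, 0.4, -1.2]
width: 0.0117
gripper_force: 40.0
```

step_arm(rows=[[0.002,-0.0002,0,0,0.0],[0.004,-0.0005,0,0,0.0],[0.006,-0.0007,0,0,0.0],[0.006,-0.0007,0,0,0.0]])

```text
t: 8.85
eef_pos: [0.4927, 0.1451, 0.0545]
ee_rot: [3.142, 0.0, 3.024]
force: [0.9, 0.0, -0.2]
width: 0.0117
gripper_force: 40.0
```

step_arm(rows=[[0.001,-0.0001,0,0,0.0],[0.002,-0.0002,0,0,0.0],[0.003,-0.0003,0,0,0.0],[0.003,-0.0003,0,0,0.0]])

```text
t: 9.25
eef_pos: [0.4952, 0.1447, 0.0545]
ee_rot: [-3.141, -0.0, 3.024]
force: [-3.1, 0.6, 1.4]
width: 0.0114
gripper_force: 40.0
```

step_arm(rows=[[0.001,-0.0001,0,0,0.0],[0.002,-0.0002,0,0,0.0],[0.002,-0.0002,0,0,0.0]])

```text
t: 9.55
eef_pos: [0.4952, 0.1444, 0.0545]
ee_rot: [-3.141, -0.003, 3.024]
force: [-13.8, 4.8, 10.9]
width: 0.0117
gripper_force: 40.0
```

The thin leaf slid in loosely and is home, with the stop felt at TCP x = 0.495. Next I withdraw it and return it to its bay.

step_arm(rows=[[-0.003,0.0004,0,0,0.0],[-0.02,0.0023,0.0005,0,0.0],[-0.04,0.0047,0.0005,0,0.0],[-0.06,0.007,0.0005,0,0.0],[-0.078,0.0091,0.0005,0,0.0],[-0.08,0.009,0.025,0,0.0],[-0.08,0.009,0.05,0,0.0],[-0.075,-0.03,0.05,0.003,0.0],[-0.07,-0.07,0.05,0.007,0.0],[-0.065,-0.11,0.05,0.007,0.0],[-0.06,-0.15,0.05,0.007,0.0],[-0.0518,-0.19,0.05,0.007,0.0],[-0.0518,-0.2258,0.05,0.007,0.0],[-0.0518,-0.2258,0.02,0.007,0.0],[-0.0518,-0.2258,0.0,0.007,0.0],[-0.0518,-0.2258,-0.015,0.007,0.0],[-0.0518,-0.2258,-0.02,0.007,0.0],[-0.0518,-0.2258,-0.022,0.007,0.0],[-0.0518,-0.2258,-0.022,0.007,0.0]])

```text
t: 11.45
eef_pos: [0.446, -0.0812, 0.0328]
ee_rot: [3.142, 0.0, 3.032]
force: [0.6, 0.8, -0.9]
width: 0.0119
gripper_force: 40.0
```

step_arm(rows=[[0,0,-0.001,0,0.0],[0,0,-0.001,0,0.0],[0,0,-0.001,0,0.0]])

```text
t: 11.75
eef_pos: [0.4459, -0.0811, 0.0319]
ee_rot: [3.141, 0.001, 3.032]
force: [0.6, 0.9, -0.5]
width: 0.0117
gripper_force: 40.0
```

step_arm(rows=[[0,0,-0.001,0,0.0],[0,0,-0.0015,0,0.0],[0,0,-0.0015,0,0.04],[0,0,-0.0015,0,0.04],[0,0,-0.0015,0,0.04],[0,0,0.02,0,0.04],[0,0,0.05,0,0.04],[0,0,0.075,0,0.04],[-0.004,-0.04,0.075,-0.01,0.04],[-0.01,-0.085,0.075,-0.01,0.04],[-0.0148,-0.13,0.075,-0.01,0.04],[-0.0148,-0.13,0.075,-0.01,0.04],[-0.0148,-0.13,0.05,-0.01,0.04],[-0.0148,-0.13,0.02,-0.01,0.04],[-0.0148,-0.13,-0.001,-0.01,0.04],[-0.0148,-0.13,-0.001,-0.01,0.04]])

```text
t: 13.35
eef_pos: [0.4285, -0.2109, 0.028]
ee_rot: [-3.142, -0.006, 3.021]
force: [-0.3, -0.4, 0.3]
width: 0.0402
gripper_force: 0.0
```

```bash
python3 - <<'E'
from h import *
c=cam("scene"); cv2.imwrite("pics/s3.png",cv2.resize(c[0][180:270,300:440],None,fx=4,fy=4))
s=arm.get_state(); print(s["eef_pos"],s["ee_rot"],s["width"],s["force"])
E
```

```text
[ 0.42977745 -0.21106425  0.02954903] [-3.14133115 -0.00331877  3.02153074] 0.039841183416528494 [-0.24024787 -0.05063159  0.63471466]
```

View pics/s3.png

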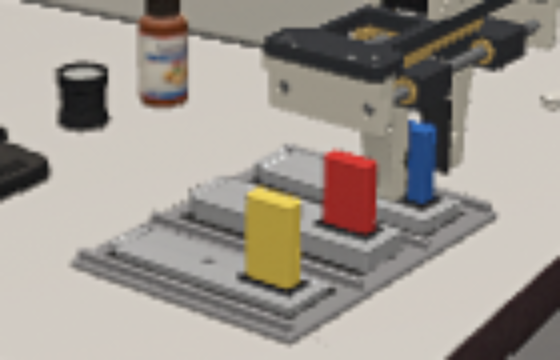

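The thin leaf lies flat in its bay, with the yellow tab at (272,235). The fingers straddle the blue tab at (420,160), so I grip it and carry it across.

step_arm(rows=[[0,0,0,0,0.0],[0,0,0,0,0.0],[0,0,0,0,0.0],[0,0,0,0,0.0],[0,0,0,0,0.0],[0,0,0.03,0,0.0],[0,0,0.06,0,0.0],[0,0,0.09,0,0.0],[0,0.04,0.09,0,0.0],[0,0.085,0.09,0.003,0.0],[0,0.13,0.09,0.003,0.0],[0,0.175,0.09,0.003,0.0],[0,0.22,0.09,0.003,0.0],[-0.002,0.265,0.09,0.003,0.0],[-0.004,0.31,0.09,0.003,0.0],[-0.006,0.345,0.09,0.003,0.0],[-0.006,0.364,0.07,0.003,0.0],[-0.006,0.364,0.045,0.003,0.0],[-0.006,0.364,0.03,0.003,0.0],[-0.006,0.364,0.03,0.003,0.0]])

```text
t: 15.4
eef_pos: [0.4232, 0.1518, 0.0586]
ee_rot: [-3.138, -0.003, 3.024]
force: [0.7, -0.1, -1.5]
width: 0.0116
gripper_force: 39.9
```

step_arm(rows=[[0,0,-0.001,0,0.0],[0,0,-0.002,0,0.0],[0,0,-0.003,0,0.0],[0,0,-0.003,0,0.0]])

```text
t: 15.8
eef_pos: [0.4251, 0.1528, 0.058]
ee_rot: [3.141, 0.001, 3.024]
force: [-0.2, 0.4, -0.6]
width: 0.0119
gripper_force: 39.9
```

step_arm(rows=[[0,0,-0.001,0,0.0],[0,0,-0.001,0,0.0],[0,0,-0.001,0,0.0]])

```text
t: 16.1
eef_pos: [0.4248, 0.1527, 0.0565]
ee_rot: [3.142, 0.0, 3.024]
force: [-0.7, 0.3, -2.6]
width: 0.0113
gripper_force: 39.9
```

step_arm(rows=[[0,0,-0.001,0,0.0],[0,0,-0.001,0,0.0],[0,0,-0.001,0,0.0]])

```text
t: 16.4
eef_pos: [0.4247, 0.1527, 0.0554]
ee_rot: [-3.141, -0.0, 3.024]
force: [0.1, 0.6, -2.2]
width: 0.0117
gripper_force: 39.9
```

step_arm(rows=[[0,0,-0.001,0,0.0],[0,0,-0.001,0,0.0],[0,0,-0.001,0,0.0]])

```text
t: 16.7
eef_pos: [0.4248, 0.1527, 0.0547]
ee_rot: [-3.142, 0.0, 3.024]
force: [-2.5, -0.6, 5.2]
width: 0.0116
gripper_force: 40.0
```

step_arm(rows=[[0,0,-0.001,0,0.0],[0,0,-0.001,0,0.0],[0,0,-0.001,0,0.0]])

```text
t: 17.0
eef_pos: [0.4247, 0.1527, 0.0538]
ee_rot: [3.142, 0.0, 3.025]
force: [-3.6, 0.0, 7.4]
width: 0.012
gripper_force: 40.0
```

step_arm(rows=[[0,0,0.0015,0,0.0],[0.005,-0.0006,0.0015,0,0.0],[0.01,-0.0012,0.0015,0,0.0],[0.015,-0.0017,0.0015,0,0.0],[0.02,-0.0023,0.0015,0,0.0],[0.025,-0.0029,0.0015,0,0.0],[0.0298,-0.0035,0.0015,0,0.0],[0.0298,-0.0035,0.0015,0,0.0]])

```text
t: 17.8
eef_pos: [0.4552, 0.1492, 0.0548]
ee_rot: [-3.142, 0.0, 3.024]
force: [0.4, 0.2, -2.1]
width: 0.012
gripper_force: 40.0
```

step_arm(rows=[[0.002,-0.0002,0,0,0.0],[0.004,-0.0005,0,0,0.0],[0.005,-0.0006,0,0,0.0]])

```text
t: 18.1
eef_pos: [0.4597, 0.1487, 0.055]
ee_rot: [3.142, 0.0, 3.025]
force: [0.3, -0.3, -1.7]
width: 0.0119
gripper_force: 40.0
```

step_arm(rows=[[0.002,-0.0002,0,0,0.0],[0.004,-0.0005,0,0,0.0],[0.005,-0.0006,0,0,0.0]])

```text
t: 18.4
eef_pos: [0.4635, 0.1478, 0.0548]
ee_rot: [-3.141, -0.002, 3.024]
force: [-9.7, 3.1, 7.0]
width: 0.0118
gripper_force: 40.0
```

step_arm(rows=[[0.002,-0.0002,0,0,0.0],[0.004,-0.0005,0,0,0.0],[0.005,-0.0006,0,0,0.0]])

```text
t: 18.7
eef_pos: [0.4681, 0.1471, 0.0549]
ee_rot: [-3.141, -0.002, 3.024]
force: [-9.5, 3.0, 6.9]
width: 0.0117
gripper_force: 40.0
```

step_arm(rows=[[0.002,-0.0002,0,0,0.0],[0.004,-0.0005,0,0,0.0],[0.005,-0.0006,0,0,0.0]])

```text
t: 19.0
eef_pos: [0.4735, 0.1466, 0.055]
ee_rot: [-3.141, -0.002, 3.024]
force: [-7.7, 1.6, 6.8]
width: 0.0117
gripper_force: 40.0
```

step_arm(rows=[[0.002,-0.0002,0,0,0.0],[0.004,-0.0005,0,0,0.0],[0.005,-0.0006,0,0,0.0]])

```text
t: 19.3
eef_pos: [0.4785, 0.146, 0.0551]
ee_rot: [-3.141, -0.002, 3.024]
force: [-7.4, 2.5, 6.2]
width: 0.0122
gripper_force: 40.0
```

step_arm(rows=[[0.002,-0.0002,0,0,0.0],[0.004,-0.0005,0,0,0.0],[0.006,-0.0007,0,0,0.0],[0.008,-0.0009,0,0,0.0],[0.01,-0.0012,0,0,0.0]])

```text
t: 19.8
eef_pos: [0.4884, 0.1449, 0.0551]
ee_rot: [-3.141, -0.002, 3.024]
force: [-7.9, 2.7, 6.8]
width: 0.0117
gripper_force: 40.0
```

step_arm(rows=[[0.002,-0.0002,0,0,0.0],[0.004,-0.0005,0,0,0.0],[0.005,-0.0006,0,0,0.0],[0.005,-0.0006,0,0,0.0]])

```text
t: 20.2
eef_pos: [0.4936, 0.1443, 0.0551]
ee_rot: [-3.141, -0.002, 3.024]
force: [-6.8, 2.1, 5.9]
width: 0.0116
gripper_force: 40.0
```

step_arm(rows=[[0.001,-0.0001,0,0,0.0],[0.002,-0.0002,0,0,0.0],[0.003,-0.0003,0,0,0.0],[0.003,-0.0003,0,0,0.0]])

```text
t: 20.6
eef_pos: [0.4957, 0.144, 0.0551]
ee_rot: [-3.141, -0.003, 3.024]
force: [-10.8, 3.8, 9.7]
width: 0.0119
gripper_force: 40.0
```

The middle leaf met about 10 N with its nose 20 mm in, dragged at about 7.5 N, and reached the stop, so it is the binding leaf. I'll release it, rise and look.

step_arm(rows=[[0,0,0,0,0.04],[0,0,0,0,0.04],[0,0,0,0,0.04],[0,0,0,0,0.04],[0,0,0.02,0,0.04],[0,0,0.05,0,0.04],[0,0,0.085,0,0.04],[-0.04,0,0.12,0,0.04],[-0.05,-0.04,0.15,0,0.04],[-0.05,-0.085,0.18,0,0.04],[-0.05,-0.13,0.18,0,0.04],[-0.05,-0.15,0.18,0,0.04],[-0.05,-0.15,0.18,0,0.04],[-0.05,-0.15,0.18,0,0.04]])

```text
t: 22.0
eef_pos: [0.4476, -0.0063, 0.235]
ee_rot: [3.141, 0.0, 3.023]
force: [0.2, 0.3, 0.0]
width: 0.0396
gripper_force: 0.0
```

```bash
python3 - <<'E'
from h import *
c=cam("scene"); a=cv2.resize(c[0][190:310,190:440],None,fx=3,fy=3)
t=cam("top"); b=cv2.resize(t[0][180:310,200:440],None,fx=2,fy=2)
h=np.zeros((a.shape[0]+b.shape[0],750,3),np.uint8); h[:a.shape[0]]=a; h[a.shape[0]:,:b.shape[1]]=b
cv2.imwrite("pics/s4.png",cv2.resize(h,None,fx=.9,fy=.9))
print(h.shape,arm.get_state()["eef_pos"])
E
```

```text
(620, 750, 3) [ 0.44765182 -0.00549972  0.23481161]
```

View pics/s4.png

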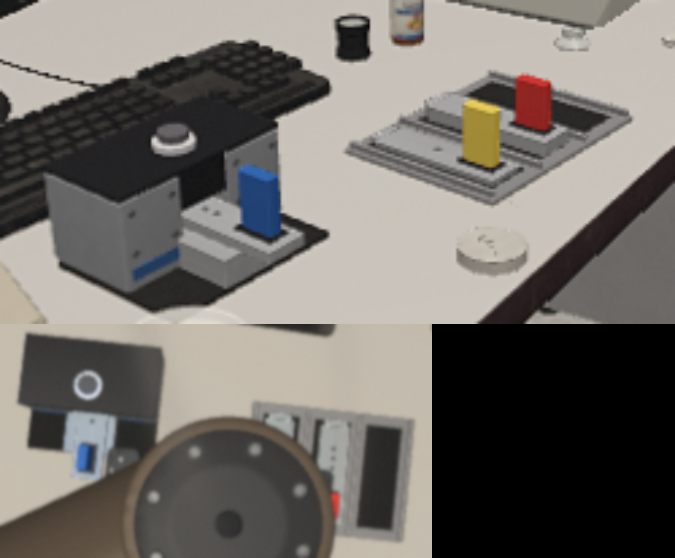

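The picture shows the blue leaf flat and home in the feeder, tab at (260,200), and yellow and red flat in the tray, with all bystanders in place. I'm handing it in.

```bash
python3 -c "
from station import arm
print(arm.job_done())"
```

```text
the job is handed in; nothing more can be done
None
```

The job is handed in, but the judge gave no verdict: the thin leaf slid in loosely; the 10 mm middle leaf bound (about 10 N, then 7.5 N drag) and is home in the feeder and released, with the other two flat on the tray.

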